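Clear a drip cup and counter-hold a pump bracket bolt

TASK

The nut runner on the pump module is turning the bracket bolt along with its nut. Take the steel drip cup that stands on the module's white housing, in the way, and nest it upright, gently and without dropping it, in its twin standing on the bench. Then reach down into the gap behind the bracket, grip the hidden hex bolt head between the fingers so that it stops turning, and finish while still holding it; leave the other things on the bench alone.

Things in the scene. Friction and masses are not known exactly. Their poses are not given: they have to be found in the camera images.
- module: Fixed pump module, 255 x 200 x 140 mm. Origin: on the bench below the bolt head's centre; x points away from the robot across the gap, y along the gap, z up. White housing beyond the gap: 200 mm long in y, x = 25 to 120 mm, flat top at z = 110 mm. Grey nut runner and steel socket in front of the bracket: x = -127 to -33 mm, up to z = 118 mm.
- gap_top (a point): Centre of the gap's mouth, 140 mm above the bench, level with the top edge of the upright steel bracket plate. The bracket is 8 mm thick and 170 mm long in module y, its rear face 25 mm towards the robot from here; the housing starts 25 mm beyond. The gap is 50 mm wide, open at the top and both ends, its floor 12 mm above the bench.
- bolt_head (a point): Centre of the dark steel hex bolt head in the gap, on the bolt's level axis (along module x), 95 mm above the bench, 45 mm below the bracket's top. Head: 24 mm across flats, 27.7 mm across corners, 16 mm thick in module x (8 mm each side of here); an 18 mm round sleeve joins it to the bracket. In module y the gap beside it is free for fingers. Stays put as the bolt turns.
- bolt (a joint): Turn of the bolt about module x, rad, no stop in reach. The runner drives it with a steady 0.12 N m: it turns at about 0.15 rad/s from the start, and always unless held. About 10 N of finger grip on the head, on flats or corners, stops it; 20 to 40 N is safe.
- ledge_cup: The drip cup to be moved: brushed steel, standing at the start on the white housing, beyond the bolt head. 80 mm high, tapering: outer diameter 40 mm at the foot, 64 mm at the rim, wall 2.5 mm. Inner floor 28 mm above the underside: nested in its twin a cup sits 28 mm higher, with 1.7 mm side clearance. About 90 g. Origin: centre of its underside; z its axis, up when standing.
- bench_cup: Its twin, standing on the bench to the left or to the right of the module: the cup to nest into. 80 mm high, tapering: outer diameter 40 mm at the foot, 64 mm at the rim, wall 2.5 mm. Inner floor 28 mm above the underside: nested in its twin a cup sits 28 mm higher, with 1.7 mm side clearance. About 90 g. Origin: centre of its underside; z its axis, up when standing.
- jar: Bystander: amber glass jar, 60 mm diameter, 100 mm high, on the other side of the module from the bench cup. Origin: centre of its underside.
- solvent: Bystander: amber solvent bottle, 86 mm diameter, about 190 mm high. Origin: centre of its underside.
- spanner: Bystander: flat spanner, 170 mm long, lying on the bench. Origin: middle of its underside.
- vial_rack: Bystander: white vial rack, 80 x 140 x 54 mm. Origin: centre of its underside.
Things that resemble listed ones, but are neither listed nor needed, are in the scene too. Leave any purple look-alike of the ledge_cup alone.

How it is judged:
On the way, in this order (a step that is already met when the one before it is completed fails the run):
1. the cup from the housing stands nested in the bench cup, let go (horizontal distance between ledge_cup and bench_cup below 0.006 m and z of ledge_cup in the frame of bench_cup between 0.022 and 0.033 m and angle between ledge_cup's own z axis and vertical below 0.09 rad and angle between bench_cup's own z axis and vertical below 0.06 rad and height (world z) of bench_cup below 0.006 m and contact force between the fingers and ledge_cup below 0.1 N and contact force between the fingers and bench_cup below 0.1 N and linear speed of each of ledge_cup, bench_cup below 0.02 m/s), for 0.2 s.
2. the bolt head is gripped and has stopped turning (contact force between the fingers and bolt above 3 N and velocity of joint bolt between -0.03 and 0.03 rad/s and distance between the grasp point and bolt_head below 0.028 m), for 0.3 s.
At the end, for the whole second after the job is handed in: Cup upright in its twin on the bench (axes within 6 mm, 22 to 33 mm higher, tilt under 5 degrees), at rest, untouched. Bolt head between the fingers (within 28 mm of the grasp point), pressed over 3 N, turning under 0.03 rad/s through the last second (all of step 1 and all of step 2); the arm keeps its last pose, push and grip.
It fails at once if a bystander (jar, solvent bottle, spanner, vial rack) was moved more than 30 mm (distance of any of jar, solvent, spanner, vial_rack from where it was at the start of the episode above 0.03 m).
It fails at once if the cup was dropped (faster than 0.6 m/s while out of the fingers, a fall of about 20 mm) (linear speed of ledge_cup above 0.6 m/s and contact force between the fingers and ledge_cup below 0.01 N).
It also fails if it takes over 64 s, if anything falls off the work surface, if the arm or the gripper's body presses on something with over 40 N, if the wrist force passes 120 N, or if a joint passes its speed limit or range.

ROBOT

A 6-joint arm with a two-finger parallel gripper is mounted at the origin on the work surface. World frame = base frame: x ahead of the robot, y to its left, z up, the work surface at z = 0. Lengths are in m, angles in rad, forces in N, time in s.
With the tool pointing down it reaches from about 0.35 to 0.975 m from the base axis. Payload 17.4 kg.
Tool frame: the origin (TCP) lies on the centre line of the jaws, within the pads' length; the fingertips stand 19 mm ahead of it and the grasp point (between the pads) is the TCP (bot.tip_extent is the distance from the TCP to the fingertips, in m); z points along the fingers, y is the direction in which the jaws open and shut (so a half turn about z gives the same grasp; the last joint's range is limited). The gripper opens to 85 mm and grips with 20 to 120 N. Pads are 22 mm wide; open, the fingers measure 114 mm over their backs; the gripper's body (76 mm by 85 mm) begins 54 mm behind the grasp point. The pads swing forward as they close: fully open they stand 13 mm farther back than shut.
Start: joints at [1.27, 0.116, 1.442, -0, 1.584, -0.038], TCP at [0.175, 0.652, 0.25] pointing down, gripper open.
Joint ranges: [-2.83, 2.83], [-0.83, 2.19], [0.07, 2.5], [-1.14, 4.28], [0.01, 3], [-2.97, 2.97]. Speed limits (rad/s): [1.89, 1.89, 2.22, 3.14, 3.14, 3.14].

INTERFACE

Orientations are given as a unit quaternion [x, y, z, w].
In Python, from workcell import status, grab_frame, finish_job, bot gives the robot as it stands.
- The arm moves only by the shell command python3 -m jog 'ROWS' [OPENING]. ROWS is JSON, one flat list of numbers, 6 for each row, row after row: the shift along the world's x, y, z in mm, then the turn, a rotation vector about the world's x, y, z in rad. A call has 1 to 12 rows; each row shifts and turns the pose as measured when the row begins; what a row does not reach is not made up. A row lasts 1/10 s, in which the tool goes at most 50 mm and 8.59 degrees, less where a joint would pass 70% of its speed; a pose out of reach is approached as far as the arm can. A call is refused whole if a number of a shift passes 50 or a number of a turn 0.15, either way. A call with a gripper value outside its range is refused whole. OPENING is the closure in counts, from 0 (fully open) to 255 (shut), set as the call begins (- or left out, the last holds). The fingers move at their own pace and stop on an object; the grip force is fixed at half the most. Time passes only in rows, so rows that do not move let the fingers close. It gives the time, the measured TCP pose, the force and the opening at its end, in the units of the state.
- status.get_state(): the state, without advancing time (a new reading comes with each control period).
- grab_frame(name): name is "scene" or "side" or "wrist"; returns a dict with "color" (384x512x3 uint8, red, green, blue), "intrinsics" (3x3 intrinsics, pixels), "k1" (the pictures are not rectified: a ray, as slopes to the right and down, at radius r is drawn at 1 + k1 r^2 times it, then the intrinsics apply), "world_to_cam" (4x4, takes a point from world to camera coordinates). Camera axes: x right, y down, z forward; pixel columns grow to the right and rows downward; lengths in m; the calibration is good to about 2 mm. A picture is of the moment at which its call begins. There is no depth.
- finish_job(): hands the job in, once; it reports no verdict.
The state is a dict: "clock": time; "q": joint angles; "qvel": joint speeds; "effort": joint torques, N m; "eef_pos": TCP position; "ee_rot": TCP orientation; "wrist_force": force on the tool from outside, world axes, zero at the start; "torque": the same for the moment, N m; "finger_gap": opening from 0.0 (shut) to 1.0 (fully open).
Only numpy, scipy, OpenCV 4.12 (cv2) and the standard library are available. Lean on these libraries where they do the work, as an engineer would, in place of code of your own. Each camera call takes 0.05 s, during which the arm holds its last target. There are 200 camera calls.

## Working session

There is one attempt and no reset: what is moved stays moved. The work goes in short steps, Python scripts to look and compute and a shell command to move; the robot and the scene stay as the last step left them, time stands still between calls to the robot, and variables do not carry over. Pictures are saved under pics/ and viewed, about 8 in all and at most 12, crops included, and the job is handed in when it is done.

```bash
ls; mkdir -p pics; cat > h.py <<'E'
import numpy as np, cv2, json
from workcell import status, grab_frame, finish_job, bot
def ray(f,uv):
    K=np.array(f["intrinsics"]);k=np.array([f["k1"],0,0,0],float)
    s=cv2.undistortPoints(np.array([[uv]],float),K,k)[0,0]
    T=np.array(f["world_to_cam"]);R=T[:3,:3]
    return -R.T@T[:3,3], R.T@np.array([s[0],s[1],1])
def onz(f,uv,z):
    o,d=ray(f,uv);return o+d*(z-o[2])/d[2]
def proj(f,p):
    T=np.array(f["world_to_cam"]);c=T[:3,:3]@np.array(p)+T[:3,3];s=c[:2]/c[2]
    s=s*(1+f["k1"]*(s@s));K=np.array(f["intrinsics"]);return (K@[s[0],s[1],1])[:2]
def tri(obs):
    A=np.zeros((3,3));b=np.zeros(3)
    for f,uv in obs:
        o,d=ray(f,uv);d=d/np.linalg.norm(d);M=np.eye(3)-np.outer(d,d);A+=M;b+=M@o
    return np.linalg.solve(A,b)
def save(f,n): cv2.imwrite(f"pics/{n}.png",f["color"][:,:,::-1])
E
python3 - <<'E'
from h import *
import pickle
for n in("scene","side","wrist"):
    f=grab_frame(n);save(f,n+"0");pickle.dump(f,open(n+".pkl","wb"))
    o,d=ray(f,(256,192));print(n,o.round(3),d.round(3),f["k1"])
a,b=[cv2.imread(f"pics/{n}0.png") for n in("scene","side")]
s=status.get_state();print(s)
E
```

```text
pics
scene [ 1.231 -0.483  0.581] [-0.666  0.518 -0.538] -0.1099890126244081
side [ 0.084 -0.709  0.618] [ 0.522  0.698 -0.49 ] 0.036538758575980684
wrist [0.095 0.674 0.375] [ 0.326 -0.088 -0.941] -0.014635286761360122
{'clock': 0.15, 'q': array([ 1.27018882e+00,  1.16391635e-01,  1.44209455e+00,  4.00814091e-05,
        1.58398944e+00, -3.77800330e-02]), 'qvel': array([ 0.0002222 , -0.00079553, -0.00298374, -0.00192011,  0.00013435,
       -0.00015103]), 'effort': array([-3.10668584e-04, -7.32506275e+01, -6.32857060e+01, -1.57304366e-04,
        4.94013220e-03, -4.00657700e-05]), 'eef_pos': array([0.17532349, 0.651712  , 0.24973179]), 'ee_rot': array([ 1.31035555e-01,  9.91377571e-01, -4.31807723e-04, -9.40937579e-05]), 'wrist_force': array([-0.19327909, -0.81004791,  0.18881939]), 'torque': array([ 0.03920502, -0.04067668,  0.03716812]), 'finger_gap': 1.0007647779933226}
```

View pics/scene0.png

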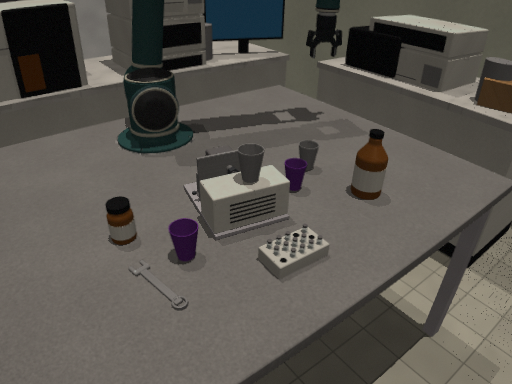

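View pics/side0.png

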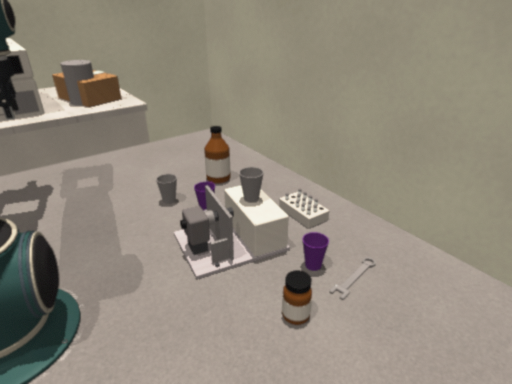

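The scene view shows the grey ledge cup on the housing at (250,163), a grey bench cup at (308,155), and purple look-alikes at (295,175) and (184,240). In the side view these are at (251,185), (167,189), (205,195) and (315,252). The grey cups fit "brushed steel", so I'll confirm them in one enlarged crop of both views.

```bash
python3 - <<'E'
import cv2,numpy as np
a=cv2.imread("pics/scene0.png")[135:235,180:335];b=cv2.imread("pics/side0.png")[160:275,150:305]
r=lambda i:cv2.resize(i,None,fx=5,fy=5,interpolation=cv2.INTER_CUBIC)[:,:775]
a=cv2.resize(a,(775,500)); 
a=cv2.imread("pics/scene0.png")[135:235,180:335]
b=cv2.imread("pics/side0.png")[160:275,150:300]
A=cv2.resize(a,None,fx=2.58,fy=2.58,interpolation=3);B=cv2.resize(b,None,fx=2.6,fy=2.6,interpolation=3)
h=max(A.shape[0],B.shape[0]);p=lambda i:cv2.copyMakeBorder(i,0,h-i.shape[0],0,0,0)
c=np.hstack([p(A),p(B)]);print(c.shape);cv2.imwrite("pics/crop1.png",c)
E
```

```text
(299, 790, 3)
```

View pics/crop1.png

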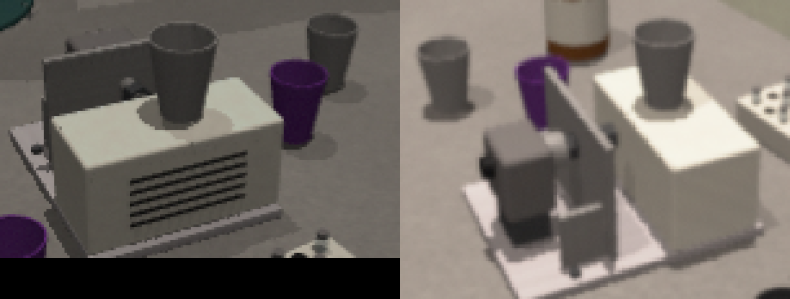

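The crop confirms it: the grey steel cup on the white housing is the ledge cup, and the only other grey cup, on the bench to the left of the module, is its twin. The other two are purple. The dark bolt head shows above the housing in both views. Next I'll measure positions.

```bash
python3 - <<'E'
from h import *
import pickle
S=pickle.load(open("scene.pkl","rb"));D=pickle.load(open("side.pkl","rb"))
np.set_printoptions(precision=4,suppress=True)
for n,z,a,b in [("ledge",.19,(251.3,150.1),(251.5,173.5)),("bench",.08,(308.7,145.5),(166.9,178.1)),("bolt",.095,(231.6,169.1),(230.8,211.2)),("purpleL",.08,(295.5,164),(205,187)),("purpleR",.08,(184,227),(315,238)),("jar",.1,(118,204),(297.5,278))]:
    print(n,"scene",onz(S,a,z),"side",onz(D,b,z),"tri",tri([(S,a),(D,b)]))
print("scene corners");[print(onz(S,c,.11)) for c in [(201.3,180.3),(214.1,200.1),(288.9,181.5),(273,166.8)]]
print("side corners");[print(onz(D,c,.11)) for c in [(225.4,188.8),(255,223.5),(287.3,216.9)]]
E
```

```text
ledge scene [ 0.5979 -0.0083  0.19  ] side [ 0.5875 -0.0161  0.19  ] tri [ 0.5938 -0.0062  0.1859]
bench scene [0.4935 0.2891 0.08  ] side [0.4879 0.2926 0.08  ] tri [0.4889 0.2944 0.0778]
bolt scene [ 0.5046 -0.0015  0.095 ] side [ 0.5272 -0.0066  0.095 ] tri [ 0.5212 -0.014   0.1039]
purpleL scene [0.5592 0.175  0.08  ] side [0.553  0.1721 0.08  ] tri [0.5559 0.178  0.0771]
purpleR scene [ 0.6335 -0.2102  0.08  ] side [ 0.635  -0.2078  0.08  ] tri [ 0.6338 -0.2097  0.0808]
jar scene [ 0.499 -0.303  0.1  ] side [ 0.4918 -0.3016  0.1   ] tri [ 0.4937 -0.3008  0.0972]
scene corners
[ 0.5312 -0.1067  0.11  ]
[ 0.6216 -0.1265  0.11  ]
[0.6565 0.0624 0.11  ]
[0.5776 0.0775 0.11  ]
side corners
[0.567  0.0799 0.11  ]
[ 0.5304 -0.1076  0.11  ]
[ 0.6113 -0.1322  0.11  ]
```

```bash
python3 -m jog '[24,-30,0,0,0,0, 24,-30,0,0,0,0, 24,-30,0,0,0,0, 24,-30,0,0,0,0, 24,-30,0,0,0,0, 24,-30,0,0,0,0, 24,-30,0,0,0,0, 24,-30,0,0,0,0, 24,-30,0,0,0,0, 24,-30,0,0,0,0, 24,-30,0,0,0,0, 24,-30,0,0,0,0]' 0
```

```text
clock: 1.35
eef_pos: [0.468, 0.2785, 0.2461]
ee_rot: [0.128, 0.992, -0.002, -0.001]
wrist_force: [0.3, 1.5, 0.3]
finger_gap: 0.997
```

```bash
python3 -m jog '[0,0,0,0,0,0,0,0,0,0,0,0]'; python3 - <<'E'
from h import *
import pickle
f=grab_frame("wrist");save(f,"w1");pickle.dump(f,open("w1.pkl","wb"))
print(status.get_state()["eef_pos"],proj(f,(.489,.293,.08)),proj(f,(.489,.293,.0)))
E
```

```text
clock: 1.55
eef_pos: [0.4702, 0.2749, 0.2456]
ee_rot: [0.13, 0.991, -0.003, -0.001]
wrist_force: [0.1, -0.2, -0.7]
finger_gap: 1.002
[0.4700263 0.2751857 0.2455554] [279.85163707 185.15511318] [275.46030464 164.12715532]
```

View pics/w1.png

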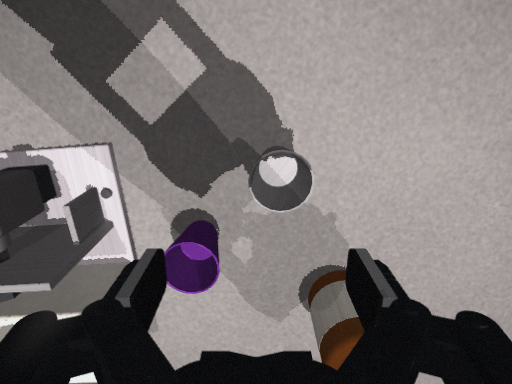

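The wrist view shows the bench cup's rim as a circle centred near (280,180), with left edge 249 and right edge 312. The purple cup is at (192,268), and the solvent bottle is at (335,310). I'll fit the rim edges from brightness.

```bash
python3 - <<'E'
from h import *
import pickle
f=pickle.load(open("w1.pkl","rb"));g=cv2.cvtColor(f["color"],cv2.COLOR_RGB2GRAY)
c=cv2.HoughCircles(cv2.GaussianBlur(cv2.resize(g[135:225,235:325],None,fx=4,fy=4,interpolation=3),(5,5),0),cv2.HOUGH_GRADIENT,1,200,param1=80,param2=15,minRadius=110,maxRadius=140)
x,y,r=c[0,0]/4;u=np.array([x+235,y+135])-.4;print(u,r,onz(f,u,.08),onz(f,(280.5,180),.08), "radius mm",np.linalg.norm(onz(f,u+[r,0],.08)-onz(f,u,.08)))
S=pickle.load(open("scene.pkl","rb"));D=pickle.load(open("side.pkl","rb"))
print("solvent",tri([(S,(376,134)),(D,(216,129))]))
E
```

```text
[280.475 179.975] 30.625 [0.48405946 0.29480874 0.08      ] [0.48409006 0.29482602 0.08      ] radius mm 0.029372229703302454
solvent [0.69472366 0.33001144 0.1836013 ]
```

```bash
python3 -m jog '[14,-36,4,0,0,0, 14,-36,4,0,0,0, 14,-36,4,0,0,0, 14,-36,4,0,0,0, 14,-36,4,0,0,0, 14,-36,4,0,0,0, 14,-36,4,0,0,0, 14,-36,4,0,0,0, 0,0,0,0,0,0, 0,0,0,0,0,0]'; python3 - <<'E'
from h import *
import pickle
f=grab_frame("wrist");save(f,"w2");pickle.dump(f,open("w2.pkl","wb"))
s=status.get_state();print(s["eef_pos"],s["ee_rot"],proj(f,(.593,-.01,.19)),proj(f,(.527,-.009,.095)))
E
```

```text
clock: 2.6
eef_pos: [0.5815, -0.0131, 0.2779]
ee_rot: [0.122, 0.993, -0.002, -0.002]
wrist_force: [0.1, 0.4, 0.3]
finger_gap: 1.002
[ 0.58145579 -0.01290981  0.27789347] [ 0.12140513  0.99259877 -0.00238736 -0.00166681] [264.30620244 214.86331889] [247.05788143 112.25530291]
```

View pics/w2.png

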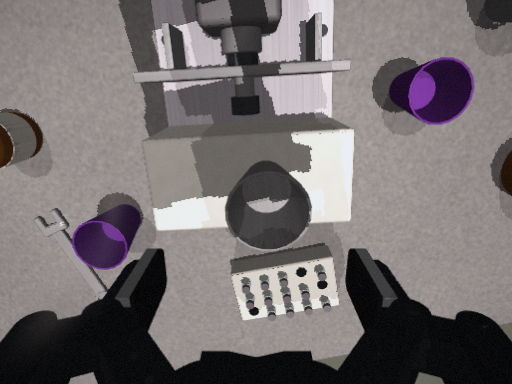

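The wrist view from above shows the ledge cup's rim centred near (268,207), spanning 225 to 311. The housing's front top edge runs (144,138) to (354,129), the bracket's top runs (134,78) to (350,67), and the dark bolt head is at (245,104).

```bash
python3 - <<'E'
from h import *
import pickle
np.set_printoptions(precision=4,suppress=True)
f=pickle.load(open("w2.pkl","rb"));g=cv2.cvtColor(f["color"],cv2.COLOR_RGB2GRAY)
c=cv2.HoughCircles(cv2.GaussianBlur(cv2.resize(g[155:260,215:325],None,fx=4,fy=4,interpolation=3),(5,5),0),cv2.HOUGH_GRADIENT,1,200,param1=80,param2=15,minRadius=145,maxRadius=185)
x,y,r=c[0,0]/4;u=np.array([x+215,y+155])-.4;p=onz(f,u,.19);print("ledge",u,r,p,np.linalg.norm(onz(f,u+[r,0],.19)-p))
A,B=onz(f,(144,138),.11),onz(f,(354,129),.11);print("edge",A,B,B-A,np.linalg.norm(B-A))
e=(B-A)/np.linalg.norm(B-A);xm=np.array([e[1],-e[0],0]);print("bolt from housing",(A+B)/2-.025*xm,"yaw",np.arctan2(-e[0],e[1]))
A,B=onz(f,(134,82),.14),onz(f,(350,70),.14);print("bracket rear",A,B,np.linalg.norm(B-A),"bolt",(A+B)/2+.025*xm)
for z in(.095,.107):print("bolt pix",onz(f,(245,104),z))
from scipy.spatial.transform import Rotation as R
print(R.from_quat(status.get_state()["ee_rot"]).as_matrix())
E
```

```text
ledge [267.975 212.725] 43.6 [ 0.592 -0.007  0.19 ] 0.031752866981791056
edge [ 0.5252 -0.1071  0.11  ] [0.5639 0.0834 0.11  ] [0.0388 0.1904 0.    ] 0.19435144931417778
bolt from housing [ 0.5201 -0.0069  0.11  ] yaw -0.200893425785152
bracket rear [ 0.4788 -0.0875  0.14  ] [0.5113 0.0794 0.14  ] 0.1700232560251627 bolt [ 0.5195 -0.009   0.14  ]
bolt pix [ 0.5192 -0.009   0.095 ]
bolt pix [ 0.5184 -0.0083  0.107 ]
[[-0.9705  0.241  -0.0039]
 [ 0.241   0.9705 -0.0043]
 [ 0.0027 -0.0051 -1.    ]]
```

```bash
python3 - <<'E'
from h import *
import pickle
f=pickle.load(open("w2.pkl","rb"));g=cv2.cvtColor(f["color"],cv2.COLOR_RGB2GRAY)
print(g[238:264,268]);print(g[207,218:232],g[207,304:318]);print(onz(f,(268,206.5),.19),onz(f,(268,209),.19))
i=f["color"][145:265,205:330];cv2.imwrite("pics/c2.png",cv2.resize(i[:,:,::-1],None,fx=5,fy=5,interpolation=0))
E
```

```text
[ 60  57  60  58  60  58  55  56  56  55  57 140 147 135  90  61  55  76
  75  78  80  80  77  79  77  77]
[228 227 227 227 227 226 202 112  60  59  44  45  43  46] [ 52  50  52  49  50  78  85 112 226 238 238 237 237 238]
[ 0.58723792 -0.00586727  0.19      ] [ 0.5891414  -0.00631702  0.19      ]
```

View pics/c2.png

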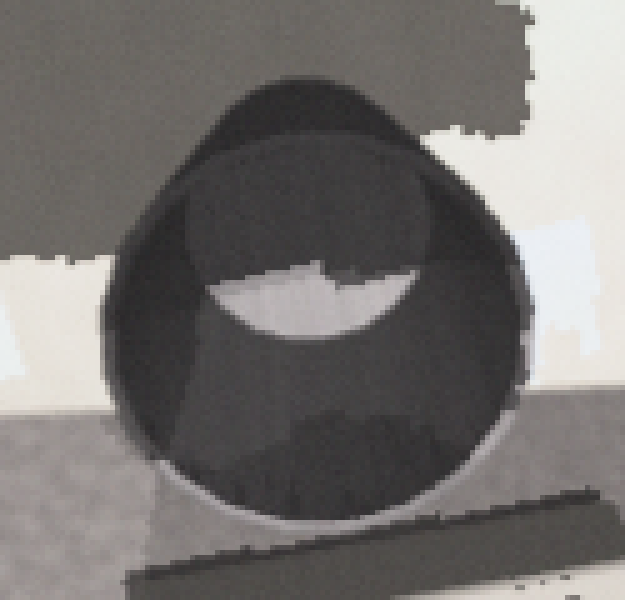

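The enlarged crop shows the rim's outer circle from 102 to 532 across and about 122 to 529 down, so its centre is at (268.4,210) in the full picture. That puts it at about (0.590, -0.0065), a shift of about +8.5, +6.5 mm.

```bash
python3 -m jog '[8.5,6.5,-10,0,0,0, 0,0,-30,0,0,0, 0,0,-25,0,0,0, 0,0,-15,0,0,0, 0,0,0,0,0,0, 0,0,0,0,0,0]'
```

```text
clock: 3.25
eef_pos: [0.5904, 0.0022, 0.1935]
ee_rot: [0.117, 0.993, -0.002, -0.001]
wrist_force: [0.2, 0.1, 0.7]
finger_gap: 1.0
```

```bash
python3 -m jog '[0,-8.5,-6,0,0,0, 0,0,0,0,0,0, 0,0,0,0,0,0]'
```

```text
clock: 3.55
eef_pos: [0.5913, -0.0067, 0.1895]
ee_rot: [0.117, 0.993, -0.002, 0.0]
wrist_force: [-0.1, -0.3, -0.0]
finger_gap: 1.0
```

```bash
python3 -m jog '[0,0,-4,0,0,0, 0,0,0,0,0,0]' && python3 -m jog '[0,0,0,0,0,0, 0,0,0,0,0,0, 0,0,0,0,0,0, 0,0,0,0,0,0, 0,0,0,0,0,0, 0,0,0,0,0,0, 0,0,0,0,0,0, 0,0,0,0,0,0]' 255
```

```text
clock: 3.75
eef_pos: [0.5916, -0.007, 0.1862]
ee_rot: [0.118, 0.993, -0.002, 0.001]
wrist_force: [0.0, 0.2, -0.4]
finger_gap: 1.002
clock: 4.55
eef_pos: [0.592, -0.007, 0.1875]
ee_rot: [0.118, 0.993, -0.002, 0.002]
wrist_force: [-0.4, -0.8, -0.2]
finger_gap: 0.709
```

```bash
python3 -m jog '[0,0,5,0,0,0, 0,0,15,0,0,0, 0,0,25,0,0,0, 0,0,25,0,0,0, 0,0,10,0,0,0, 0,0,0,0,0,0, 0,0,0,0,0,0]'; python3 - <<'E'
from h import *
import pickle
f=grab_frame("wrist");save(f,"w3");pickle.dump(f,open("w3.pkl","wb"))
s=grab_frame("side");a=f["color"][100:300,150:400];b=s["color"][100:300,150:350]
cv2.imwrite("pics/l1.png",cv2.resize(np.hstack([a,b])[:,:,::-1],None,fx=1.7,fy=1.7,interpolation=3))
s=status.get_state();print(s["eef_pos"],s["ee_rot"],s["wrist_force"])
E
```

```text
clock: 5.25
eef_pos: [0.5913, -0.0069, 0.2734]
ee_rot: [0.118, 0.993, -0.002, 0.002]
wrist_force: [1.0, 0.1, -1.9]
finger_gap: 0.709
[ 0.59117438 -0.00689851  0.27278875] [ 0.11752035  0.99306824 -0.00160132  0.00137084] [-0.65517524  0.80749694 -0.36392093]
```

View pics/l1.png

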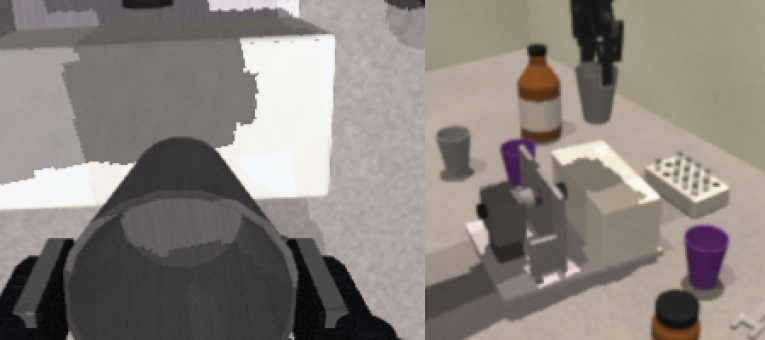

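The cup is held upright between the pads (left crop), and the side view at right shows it hanging straight above the housing. I'll carry it over the bench cup.

```bash
python3 -m jog '[-7,18,0,0,0,0, -13,36,0,0,0,0, -13,36,0,0,0,0, -13,36,0,0,0,0, -13,36,0,0,0,0, -13,36,0,0,0,0, -13,36,0,0,0,0, -13,36,0,0,0,0, -7,20,0,0,0,0, 0,0,0,0,0,0, 0,0,0,0,0,0]'; python3 - <<'E'
from h import *
import pickle
f=pickle.load(open("w3.pkl","rb"));a=onz(f,(257,212),.276);print("near rim pt",a, "L/R",onz(f,(189.4,260),.276),onz(f,(324.7,260),.276))
E
```

```text
clock: 6.45
eef_pos: [0.4776, 0.292, 0.2595]
ee_rot: [0.118, 0.993, -0.005, -0.006]
wrist_force: [0.4, 0.2, -0.4]
finger_gap: 0.709
near rim pt [0.5615322  0.00085049 0.276     ] L/R [ 0.57706905 -0.03363922  0.276     ] [0.5909647  0.02459023 0.276     ]
```

```bash
python3 -m jog '[8,3,-20,0,0,0, 0,0,-25,0,0,0, 0,0,-20,0,0,0, 0,0,0,0,0,0, 0,0,0,0,0,0]'; python3 - <<'E'
from h import *
from scipy.spatial.transform import Rotation as R
import pickle
F={n:grab_frame(n) for n in("scene","side")}
s=status.get_state();print(s["eef_pos"],R.from_quat(s["ee_rot"]).as_matrix()[:,2])
c=[]
for n,f in F.items():
    pickle.dump(f,open(n+"2.pkl","wb"))
    u=proj(f,(.486,.294,.09)).astype(int);print(n,u)
    c.append(cv2.resize(f["color"][u[1]-45:u[1]+45,u[0]-32:u[0]+33,::-1],None,fx=6,fy=6,interpolation=3))
cv2.imwrite("pics/hov.png",np.hstack(c))
E
```

```text
clock: 6.95
eef_pos: [0.4873, 0.2906, 0.1915]
ee_rot: [0.12, 0.993, -0.006, -0.007]
wrist_force: [-0.2, -0.3, -0.1]
finger_gap: 0.706
[0.487377   0.29095304 0.19195618] [-0.01401629 -0.00928422 -0.99985866]
scene [308 141]
side [165 175]
```

View pics/hov.png

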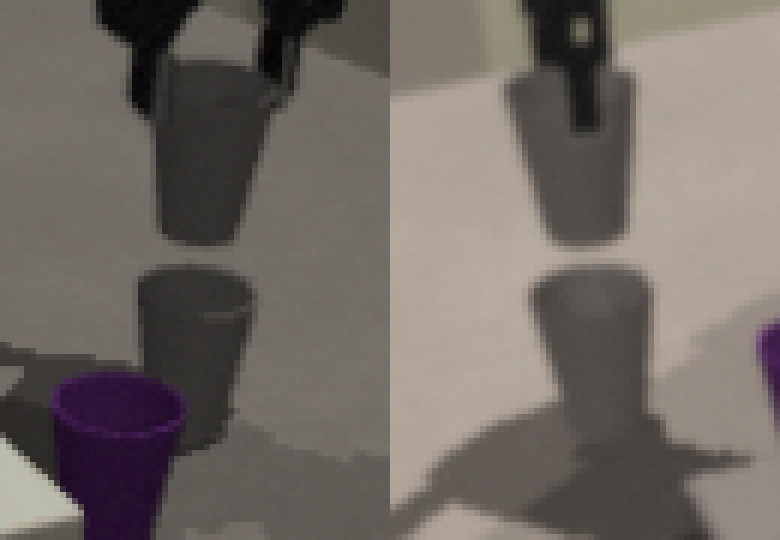

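The hover view shows the held cup's foot at (198,232) in the scene crop and (588,237) in the side crop. The bench cup's rim is centred at (197,287) and (592,287). I'll triangulate both and compare.

```bash
python3 - <<'E'
from h import *
import pickle
np.set_printoptions(precision=4,suppress=True)
S=pickle.load(open("scene2.pkl","rb"));D=pickle.load(open("side2.pkl","rb"))
h=tri([(S,(309,134.7)),(D,(166,169.5))]);b=tri([(S,(308.8,143.8)),(D,(166.7,177.8))])
hr=tri([(S,(276+214/6,96+82/6)),(D,(133+180/6,130+79/6))])
print("held foot",h,"held rim",hr,"bench rim",b,"need",b-h)
for f,a in((S,(309,134.7)),(D,(166,169.5))):
    print("foot by plane",onz(f,a,.112))
for f,a in((S,(308.8,143.8)),(D,(166.7,177.8))): print("bench by plane",onz(f,a,.08))
E
```

```text
held foot [0.4877 0.2912 0.1118] held rim [0.4898 0.291  0.1948] bench rim [0.4879 0.2943 0.0812] need [ 0.0001  0.0032 -0.0305]
foot by plane [0.4859 0.2938 0.112 ]
foot by plane [0.4865 0.2873 0.112 ]
bench by plane [0.4848 0.2979 0.08  ]
bench by plane [0.4883 0.2948 0.08  ]
```

```bash
python3 -m jog '[-1.5,3,0,0.009,-0.014,0, 0,0,-10,0,0,0, 0,0,-10,0,0,0, 0,0,0,0,0,0, 0,0,0,0,0,0]'
```

```text
clock: 7.55
eef_pos: [0.4863, 0.2943, 0.1727]
ee_rot: [0.12, 0.993, 0.001, 0.002]
wrist_force: [0.7, -0.7, -1.1]
finger_gap: 0.706
```

```bash
python3 -m jog '[0,0,-10,0,0,0, 0,0,-10,0,0,0, 0,0,-10,0,0,0, 0,0,-5,0,0,0, 0,0,0,0,0,0, 0,0,0,0,0,0]'
```

```text
clock: 8.15
eef_pos: [0.486, 0.2942, 0.1337]
ee_rot: [0.12, 0.993, 0.001, 0.001]
wrist_force: [0.2, -0.5, -0.8]
finger_gap: 0.711
```

```bash
python3 -m jog '[0,0,-5,0,0,0, 0,0,-5,0,0,0, 0,0,-4,0,0,0, 0,0,0,0,0,0, 0,0,0,0,0,0]';python3 -m jog '[0,0,-3,0,0,0, 0,0,-2,0,0,0, 0,0,0,0,0,0, 0,0,0,0,0,0]'
```

```text
clock: 8.65
eef_pos: [0.4863, 0.2944, 0.1192]
ee_rot: [0.12, 0.993, 0.001, 0.002]
wrist_force: [0.2, 1.4, -0.6]
finger_gap: 0.706
clock: 9.05
eef_pos: [0.4864, 0.2944, 0.1141]
ee_rot: [0.12, 0.993, 0.001, 0.002]
wrist_force: [-0.5, 0.6, -1.0]
finger_gap: 0.709
```

```bash
python3 -m jog '[0,0,-2,0,0,0, 0,0,-1,0,0,0, 0,0,0,0,0,0]';python3 -m jog '[0,0,-1.5,0,0,0, 0,0,0,0,0,0]';python3 -m jog '[0,0,-1.5,0,0,0, 0,0,0,0,0,0]'
```

```text
clock: 9.35
eef_pos: [0.4864, 0.2945, 0.1111]
ee_rot: [0.12, 0.993, 0.001, 0.002]
wrist_force: [-1.0, -0.5, 0.1]
finger_gap: 0.706
clock: 9.55
eef_pos: [0.4864, 0.2944, 0.1094]
ee_rot: [0.12, 0.993, 0.001, 0.002]
wrist_force: [-0.6, -0.4, -0.4]
finger_gap: 0.708
clock: 9.75
eef_pos: [0.4864, 0.2944, 0.1078]
ee_rot: [0.12, 0.993, 0.001, 0.002]
wrist_force: [0.5, 0.3, -1.1]
finger_gap: 0.712
```

```bash
python3 -m jog '[0,0,-1.5,0,0,0, 0,0,0,0,0,0]';python3 -m jog '[0,0,-1.5,0,0,0, 0,0,0,0,0,0]'
```

```text
clock: 9.95
eef_pos: [0.4866, 0.2946, 0.1066]
ee_rot: [0.12, 0.993, 0.002, 0.002]
wrist_force: [0.3, -0.7, -1.5]
finger_gap: 0.708
clock: 10.15
eef_pos: [0.4872, 0.2947, 0.1062]
ee_rot: [0.12, 0.993, 0.002, 0.003]
wrist_force: [0.6, 0.8, -2.2]
finger_gap: 0.71
```

```bash
python3 -m jog '[0,0,-1,0,0,0, 0,0,0,0,0,0]'; python3 - <<'E'
from h import *
import pickle
F={n:grab_frame(n) for n in("scene","side")}
s=status.get_state();print(s["eef_pos"],s["wrist_force"])
c=[]
for n,f in F.items():
    u=proj(f,(.486,.294,.07)).astype(int);print(n,u)
    c.append(cv2.resize(f["color"][u[1]-40:u[1]+40,u[0]-32:u[0]+33,::-1],None,fx=6,fy=6,interpolation=3))
cv2.imwrite("pics/nest.png",np.hstack(c))
E
```

```text
clock: 10.35
eef_pos: [0.4879, 0.2947, 0.1061]
ee_rot: [0.12, 0.993, 0.002, 0.004]
wrist_force: [-0.0, -0.5, -0.6]
finger_gap: 0.707
[0.48776843 0.29469426 0.10604575] [-0.64587484 -1.08991332  4.23797579]
scene [307 147]
side [166 180]
```

View pics/nest.png

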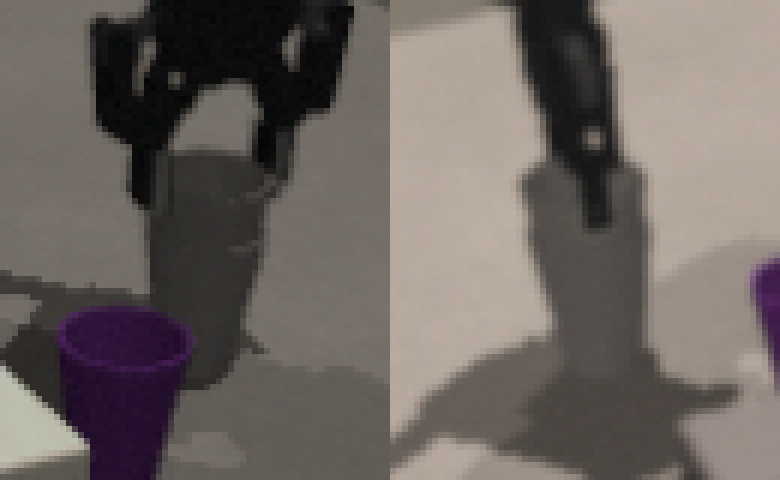

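The cup is seated: it stands upright in its twin in both views, and the descent has stalled at a z force of about 4 N. I'll release it.

```bash
python3 -m jog '[-1,0,0.5,0,0,0, 0,0,0,0,0,0, 0,0,0,0,0,0, 0,0,0,0,0,0, 0,0,0,0,0,0, 0,0,0,0,0,0]' 0;  python3 -m jog '[0,0,10,0,0,0, 0,0,20,0,0,0, 0,0,30,0,0,0, 0,0,40,0,0,0, 0,0,40,0,0,0, 0,0,15,0,0,0, 0,0,0,0,0,0, 0,0,0,0,0,0]'; python3 - <<'E'
from h import *
f=grab_frame("side");g=grab_frame("scene");w=grab_frame("wrist");c=[]
for q in (f,g):
    u=proj(q,(.486,.294,.06)).astype(int)
    c.append(cv2.resize(q["color"][u[1]-40:u[1]+40,u[0]-32:u[0]+33,::-1],None,fx=4,fy=4,interpolation=3))
u=proj(w,(.486,.294,.1)).astype(int);print(u);cx=w["color"][u[1]-60:u[1]+60,u[0]-60:u[0]+60,::-1]
c.append(cv2.resize(cx,(260,320)) if 0 else cv2.resize(cx,(320,320)))
cv2.imwrite("pics/rel.png",np.hstack(c));s=status.get_state();print(s["clock"],s["eef_pos"],s["ee_rot"])
for p in((250,180),):print(onz(w,u,.108))
E
```

```text
clock: 11.05
eef_pos: [0.4862, 0.2947, 0.1055]
ee_rot: [0.12, 0.993, 0.002, 0.003]
wrist_force: [0.1, -0.6, -0.3]
finger_gap: 0.999
clock: 11.85
eef_pos: [0.4846, 0.2938, 0.2693]
ee_rot: [0.12, 0.993, 0.002, 0.003]
wrist_force: [-0.5, 0.7, -0.2]
finger_gap: 1.003
[255 171]
12.0 [0.48437017 0.29368465 0.26816433] [0.12029741 0.99273364 0.00141341 0.00253948]
[0.4833704  0.29387646 0.108     ]
```

View pics/rel.png

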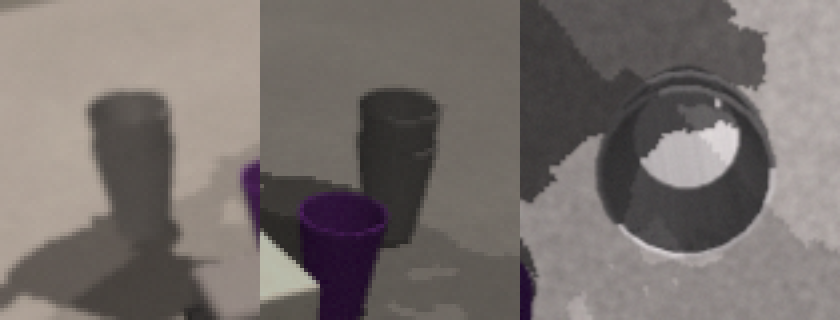

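The cup is nested and let go. It stands upright in the side and scene crops, and the rims are concentric in the wrist crop. Now the bolt: wrist and fixed views put it at about (0.521, -0.008), and the jaws need a +0.04 rad turn.

```bash
python3 -m jog '[2,-17,0,0,0,0.01, 4,-34,0,0,0,0.01, 4,-34,0,0,0,0.01, 4,-34,0,0,0,0.01, 4,-34,0,0,0,0, 4,-34,0,0,0,0, 4,-34,0,0,0,0, 4,-34,0,0,0,0, 4,-30,0,0,0,0, 0,0,0,0,0,0, 0,0,0,0,0,0]'; python3 - <<'E'
from h import *
import pickle
from scipy.spatial.transform import Rotation as R
w=grab_frame("wrist");pickle.dump(w,open("w4.pkl","wb"));s=status.get_state();print(s["eef_pos"],R.from_quat(s["ee_rot"]).as_matrix())
print(proj(w,(.521,-.008,.095)),[proj(w,p).round() for p in[(.564,.0834,.11),(.525,-.107,.11),(.4788,-.0875,.14),(.5113,.0794,.14)]])
cv2.imwrite("pics/w4.png",w["color"][:,:,::-1])
E
```

```text
clock: 13.1
eef_pos: [0.5144, -0.0024, 0.2517]
ee_rot: [0.099, 0.995, -0.002, -0.008]
wrist_force: [-0.1, 0.3, -0.1]
finger_gap: 0.999
[ 0.51436146 -0.00217667  0.25167569] [[-0.98052275  0.1957121  -0.01648967]
 [ 0.19576505  0.98064945 -0.00164521]
 [ 0.01584859 -0.00484127 -0.99986268]]
[252.06411126 184.43531978] [array([359., 215.]), array([147., 214.]), array([140., 170.]), array([359., 169.])]
```

View pics/w4.png

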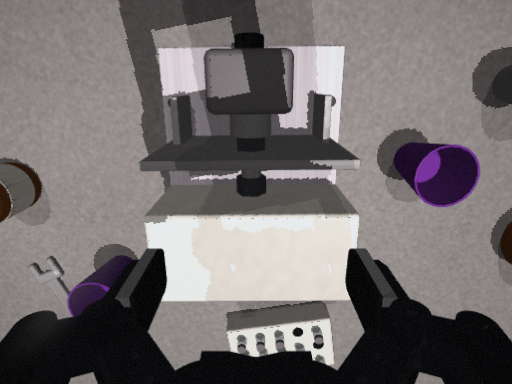

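The wrist view shows the gap clear and parallel to the jaws. The bolt head is at (252,186), the bracket's rear edge at v≈168 and the housing edge at v≈215, all close to predictions. I'll centre and level above the gap first.

```bash
python3 -m jog '[7.5,-6,-10,0,-0.016,0, 0,0,-25,0,0,0, 0,0,-25,0,0,0, 0,0,-15,0,0,0, 0,0,0,0,0,0, 0,0,0,0,0,0]'; python3 - <<'E'
from h import *
w=grab_frame("wrist");cv2.imwrite("pics/w5.png",w["color"][:,:,::-1])
from scipy.spatial.transform import Rotation as R
s=status.get_state();print(s["eef_pos"],R.from_quat(s["ee_rot"]).as_matrix()[:,1:])
E
```

```text
clock: 13.75
eef_pos: [0.5215, -0.0035, 0.1733]
ee_rot: [0.095, 0.995, -0.0, -0.001]
wrist_force: [0.4, -0.2, 0.9]
finger_gap: 0.998
[ 0.52153375 -0.00357611  0.17334244] [[ 1.90107983e-01 -1.11146027e-03]
 [ 9.81762657e-01 -8.23576554e-04]
 [-1.01985515e-03 -9.99999043e-01]]
```

```bash
python3 - <<'E'
from h import *
import pickle
w=pickle.load(open("w4.pkl","rb"))
print(onz(w,(252,186),.095)); a,b=onz(w,(147,215),.11),onz(w,(358,215),.11);c,d=onz(w,(141,169),.14),onz(w,(359,168),.14);print((a+b)/2,(c+d)/2,(a+b+c+d)/4)
E
```

```text
[ 0.52249286 -0.00836634  0.095     ]
[ 0.54518428 -0.01247978  0.11      ] [ 0.49421141 -0.00363663  0.14      ] [ 0.51969784 -0.0080582   0.125     ]
```

```bash
python3 -m jog '[-0.5,-4,-10,0,0,0, 0,0,-15,0,0,0, 0,0,-15,0,0,0, 0,0,-15,0,0,0, 0,0,0,0,0,0, 0,0,0,0,0,0]'
```

```text
clock: 14.4
eef_pos: [0.5212, -0.0079, 0.1149]
ee_rot: [0.096, 0.995, -0.0, 0.0]
wrist_force: [0.6, -0.4, -1.0]
finger_gap: 0.998
```

```bash
python3 -m jog '[0,0,-10,0,0,0, 0,0,-6,0,0,0, 0,0,0,0,0,0, 0,0,0,0,0,0]' && python3 -m jog '[0,0,0,0,0,0, 0,0,0,0,0,0, 0,0,0,0,0,0, 0,0,0,0,0,0, 0,0,0,0,0,0, 0,0,0,0,0,0, 0,0,0,0,0,0, 0,0,0,0,0,0, 0,0,0,0,0,0, 0,0,0,0,0,0, 0,0,0,0,0,0, 0,0,0,0,0,0]' 255
```

```text
clock: 14.8
eef_pos: [0.5216, -0.008, 0.0982]
ee_rot: [0.096, 0.995, -0.0, 0.001]
wrist_force: [-0.0, 0.9, 0.1]
finger_gap: 0.998
clock: 16.0
eef_pos: [0.5218, -0.0091, 0.0995]
ee_rot: [0.096, 0.995, -0.002, 0.001]
wrist_force: [0.3, -0.4, -0.7]
finger_gap: 0.265
```

```bash
python3 -m jog '[0,0,0,0,0,0, 0,0,0,0,0,0, 0,0,0,0,0,0, 0,0,0,0,0,0, 0,0,0,0,0,0, 0,0,0,0,0,0, 0,0,0,0,0,0, 0,0,0,0,0,0, 0,0,0,0,0,0, 0,0,0,0,0,0, 0,0,0,0,0,0, 0,0,0,0,0,0]'; python3 - <<'E'
from h import *
f=grab_frame("side");g=grab_frame("scene");c=[]
for q,p in ((f,(.486,.294,.06)),(g,(.486,.294,.06)),(f,(.52,-.008,.12)),(g,(.52,-.008,.12))):
    u=proj(q,p).astype(int);c.append(cv2.resize(q["color"][u[1]-40:u[1]+40,u[0]-32:u[0]+33,::-1],None,fx=3,fy=3,interpolation=3))
cv2.imwrite("pics/end.png",np.hstack(c));s=status.get_state();print(s["torque"],s["finger_gap"])
E
```

```text
clock: 17.2
eef_pos: [0.5218, -0.0091, 0.0995]
ee_rot: [0.096, 0.995, -0.002, 0.001]
wrist_force: [0.0, -1.1, -1.4]
finger_gap: 0.263
[-0.03888853  0.00758148 -0.05292394] 0.2654611345522085
```

View pics/end.png

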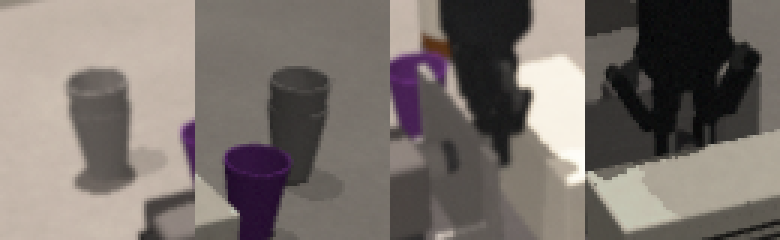

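The last check shows the cup still nested upright and untouched. The fingers are down in the gap around the bolt head, and the opening and pose have been steady for over 1 s, so I'm handing in.

```bash
python3 -c "
from workcell import finish_job
print(finish_job())"
```

```text
the job is handed in; nothing more can be done
None
```

I nested the steel cup from the housing in its twin on the bench and gripped the bolt head in the gap. I handed the job in at about 17 s while still holding the bolt.

**Cup:** I lowered it until the descent stalled at about 4 N, then let go. Afterwards the side, scene and wrist views showed it upright, concentric with its twin and untouched.

**Bolt:** The fingers stopped at an opening of 0.265, which fits the 24 mm head. The grasp point is within about 5 mm of my estimate of the head's centre. Pose and opening stayed the same over the last 1.2 s, so the bolt looks stopped. I could not read the bolt's speed or the finger force directly.

**Disagreements:** The wrist and fixed cameras differed by about 3–7 mm in x. I settled the nesting by triangulating both cups in the same fixed views, and the bolt by a second wrist picture. The wrist force read about zero to -2 N while the cup was touching down, so I relied on the stall and the pictures there. I saw no contact with the bystanders, but I did not re-measure their positions.

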